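# Clamp a printing block in the register jig

## Task

Lay the small lino printing block face up on the register jig with its long sides along the rubber fence, and slide it fully home against the end stop. Then turn the eccentric knob clockwise until its lobe presses the block snugly against the fence, so that it is held firmly but not forced, and let go. Leave everything else on the table where it is.

Things in the scene. Friction and masses are not known exactly. Their poses are not given: they have to be found in the camera images.
- jig: Plywood board 200 (x) x 240 (y) x 18 mm, screwed to the table; origin at the centre of its underside, z up, top at z = 18 mm. It carries the end stop, the knob (pivot at x = 0, y = -45 mm) and opposite it the fence. A block in place has its length along the jig's x, its centre at x = 0 (within 3 mm) and, when laid down, best at y = -7.5 mm: there it clears the open knob and the fence by 3 mm or more however they are set.
- stop_face (a point): Foot of the end stop's face, at jig x = +33, y = +4, z = 18 mm. Fixed aluminium strip, 34 mm along y, 14 mm thick, 9 mm high; its face looks to the jig's -x. The block's short end goes flush against it.
- fence_mean (a point): Point at jig y = +26 mm, z = 18 mm: the mean place of the fence's rubber face, which looks to the jig's -y. The fence (74 mm along x, 12 mm high) is set by hand: the real face lies up to 7 mm to either side of this point, not measured. The rubber pad (66 mm long, 11 mm high) yields 1 mm for each 7 N, up to 6 mm.
- cam: The eccentric knob: steel disc of radius 25 mm, 3 to 14 mm above the board, with a black grip bar on top. Origin on its vertical pivot at the height of the board's top. Turned clockwise from above by a (0 = axes along the jig's, lobe away from the block; starts at -0.2 to 0.25, ends at 2.7) it reaches 25 - 15 cos(a) mm from the pivot towards the fence. It stays where it is left.
- lobe (a point): Centre of the eccentric disc, 15 mm from the pivot along the knob's -y. Turning clockwise, it first moves the block to the fence, which it reaches at a = 1.05 to 2.1, then loads it. While held, 10 to 18 N of pressure is right, best 14; on letting go it springs back a little and loses a quarter to a half; 4 to 16 N must remain. Above 22 N the block is bruised.
- cam_grip (a point): On the pivot axis, mid-height of the grip bar, 41 mm above the board. Bar: 36 mm along the knob's x, 12 mm thick along y, 27 to 55 mm above the board, so fingers pass over the 24 mm high block. Turning takes 0.1 N m when free; pressing the block, a still hand feels 0.03 to 0.045 N m per newton, about 0.5 in all when the pressure is right.
- block: The small lino printing block: wood with a grey lino face carrying a leaf, 66 (x) x 46 (y) x 24 mm high, 0.08 to 0.17 kg. Origin at the centre of its underside, face up at the start, lying on the table left or right of the jig. It may be gripped across its 66 mm length, at least 13 mm above its underside so that the fingertips clear the end stop.
- big_block: Bystander: a larger lino block with a star, 105 x 80 x 24 mm, on the other side of the jig. Origin at the centre of its underside.
- tape: Bystander: roll of paper tape, 44 mm across, 18 mm high, lying on a near corner of the jig's board.
- ink_tin: Bystander: ink tin, 64 mm across, 60 mm high, beyond the jig.
- brayer: Bystander: ink roller with a wooden handle, 90 mm wide, beyond the jig to the right.
- squeegee: Bystander: squeegee 200 mm long, 82 mm high, standing on its wooden back beyond the jig.
- ink_knife: Bystander: spatula 200 mm long lying to the left.
- screwdriver: Bystander: screwdriver 180 mm long lying to the right.

How it is judged:
By the outcome, as a careful person would: the job done as asked, in the order asked, and still so for the second after the job is handed in, with the robot touching nothing.
It also fails if it takes over 69 s, if anything falls off the work surface, if the arm or the gripper's body presses on something with over 40 N, if the wrist force passes 120 N, or if a joint passes its speed limit or range.

## Robot

A 7-joint arm with a two-finger parallel gripper is mounted at the origin on the work surface. World frame = base frame: x ahead of the robot, y to its left, z up, the work surface at z = 0. Lengths are in m, angles in rad, forces in N, time in s.
With the tool pointing down it reaches from about 0.4 to 0.85 m from the base axis. Payload 10.4 kg.
Tool frame: the origin (TCP) lies midway between the tips of the shut fingers; the grasp point (between the pads) lies 19 mm behind it; z points along the fingers, y is the line along which they close (so a half turn about z gives the same grasp; the last joint's range is limited). The gripper opens to 87 mm and grips with 3 to 60 N. Pads are 19 mm wide; open, the fingers measure 117 mm over their backs; the gripper's body (75 mm by 190 mm) begins 51 mm behind the grasp point.
Start: joints at [1.121, 0.332, -0.065, 1.46, 0.022, 1.35, -0.088], TCP at [0.259, -0.569, 0.223] pointing down, gripper open.
Joint ranges: [-2.6, 2.6], [-0.5, 2.12], [-1.47, 1.34], [0.16, 2.42], [-1.27, 4.41], [0.06, 2.06], [-2.6, 2.6]. Speed limits (rad/s): [2.22, 2.22, 2.79, 2.79, 3.14, 3.14, 3.14].

## Interface

Orientations are given as a unit quaternion [x, y, z, w].
In Python, from bench import r gives the robot as it stands.
- The arm moves only by the tool arm_command, never from a script. Its arguments are lists of equal length, an entry for each row: "xyz": the shift along the world's x, y, z in m, a list of three; "rot": the turn, a rotation vector about the world's x, y, z in rad, a list of three. In form: {"xyz": [[tx, ty, tz], ...], "rot": [[ax, ay, az], ...]}. A call has 1 to 20 rows; each row is the pose to reach, as a shift and turn from the pose commanded when the call began; what a row does not reach only later rows make up. A row lasts 1/12 s, in which the tool goes at most 41.7 mm and 7.16 degrees, less where a joint would pass 70% of its speed; a pose out of reach is approached as far as the arm can. A call with a gripper value outside its range is refused whole. "grip" is the opening, from 0 (shut) to 1 (fully open), set as the call begins (left out, the last holds). The fingers move at their own pace and stop on an object; "squeeze" is the grip in N (left out, the last holds). Time passes only in rows, so rows that repeat a pose let the fingers close. It gives the time, the measured TCP pose, the force, the opening and the grip force at its end, in the units of the state.
- r.read_state(): the state, without advancing time (a new reading comes with each control period).
- r.camera(name): name is "scene" or "top" or "wrist"; returns the picture (480x640x3 uint8, red, green, blue); there is no depth.
- r.camera_model(name): a dict with "fx", "fy", "cx", "cy" (pixels), "k1" (the pictures are not rectified: a ray, as slopes to the right and down, at radius r is drawn at 1 + k1 r^2 times it, then the intrinsics apply), "T" (4x4, takes a point from camera to world coordinates). Camera axes: x right, y up, looking along -z (the intrinsics and any distortion apply to the point x, -y, -z); pixel columns grow to the right and rows downward; lengths in m; the calibration is good to about 2 mm. A picture is of the moment at which its call begins: read the wrist's pose just before it. camera_model takes no time and is no camera call; for the wrist camera it gives the pose at the moment of the call.
- r.close_job(): hands the job in; it is judged then, once.
Trained networks look in the newest picture that a camera, given by its name, has taken for a name from the list of things; names that differ only in an ending like _2 or _b are one class to them, and where a whole thing is asked for, a point or a joint stands for the part that bears it (a point fixed in the world has none). Each returns a list of dicts, best first, with "conf" (0 to 1); they miss things now and then, are a little off and sometimes report something else, mostly with a low value. They report only what shows in the picture. A call takes as long as a camera call.
- r.look_for(label, camera): "at" ([x, y, z] in m, in the coordinates of the camera as it stood for that picture, good to about 4 mm: the middle of the surface that is visible of it).
- r.spot_point(label, camera): "at" ([x, y, z] in m, in the coordinates of the camera as it stood for that picture, good to about 4 mm: a listed point, or the origin of a listed thing).
The state is a dict: "time": time; "joint_positions": joint angles; "joint_vel": joint speeds; "joint_torque": joint torques, N m; "ee_pos": TCP position; "eef_rot": TCP orientation; "ft_force": force on the tool from outside, world axes, zero at the start; "torque": the same for the moment, N m; "width": finger opening in m; "grip_force": force on a finger pad.
Only numpy, scipy, OpenCV 4.12 (cv2) and the standard library are available. Lean on these libraries where they do the work, as an engineer would, in place of code of your own. Each camera call takes 0.05 s, during which the arm holds its last target. There are 200 camera calls.

## Working session

There is one attempt and no reset: what is moved stays moved. The work goes in short steps, Python scripts to look and compute and a tool call to move; the robot and the scene stay as the last step left them, time stands still between calls to the robot, and variables do not carry over. Pictures are saved under pics/ and viewed, at most 10 in all, crops included, and the job is handed in when it is done.

Besides the shell and the picture viewer there is one more tool, called after "Request:" by a JSON object that holds its "method" and its "body". arm_command: Moves the arm, as the interface text tells. Its arguments: {"type":"object","properties":{"xyz":{"type":"array"},"rot":{"type":"array"},"grip":{"type":"number"},"squeeze":{"type":"number"}},"required":["xyz","rot"]}

```bash
mkdir -p pics; cat > h.py <<'E'
import numpy as np, cv2
from bench import r
def w(cam,p,T=None):
    T=np.array(r.camera_model(cam)["T"]) if T is None else T
    return (T@np.r_[p,1])[:3]
def shot(cam,name=None):
    T=np.array(r.camera_model(cam)["T"]); im=r.camera(cam)
    if name: cv2.imwrite(f"pics/{name}.png",im[:,:,::-1])
    return im,T
def px(cam,P,T=None):
    m=r.camera_model(cam); T=np.array(m["T"]) if T is None else T
    c=np.linalg.inv(T)@np.r_[P,1]; u=c[0]/-c[2]; v=-c[1]/-c[2]; d=1+m["k1"]*(u*u+v*v)
    return np.array([m["fx"]*u*d+m["cx"],m["fy"]*v*d+m["cy"]])
def ray(cam,uv,z,T=None):
    m=r.camera_model(cam); T=np.array(m["T"]) if T is None else T
    K=np.array([[m["fx"],0,m["cx"]],[0,m["fy"],m["cy"]],[0,0,1.]])
    q=cv2.undistortPoints(np.array([[uv]],float),K,np.array([m["k1"],0,0,0.]))[0,0]
    d=T[:3,:3]@np.array([q[0],-q[1],-1]); o=T[:3,3]
    return o+d*(z-o[2])/d[2]
def find(labels,cam,T,f=None):
    for l in labels:
        for q in (f or r.spot_point)(l,cam)[:2]:
            P=w(cam,q["at"],T); print(cam,l,round(q["conf"],2),P.round(4),px(cam,P,T).round(0))
E
python3 - <<'E'
from h import *
s=r.read_state(); print(s)
im,T=shot("top","top"); find(["jig","stop_face","fence_mean","cam","lobe","cam_grip","block","big_block","tape","ink_tin","brayer"],"top",T)
im,T=shot("scene","scene"); find(["jig","stop_face","fence_mean","cam","lobe","cam_grip","block"],"scene",T)
E
```

```text
{'time': 0.0, 'joint_positions': array([ 1.12140797,  0.33286609, -0.0647323 ,  1.46090454,  0.0215923 ,
        1.34986886, -0.08851381]), 'joint_vel': array([ 0.0024529 , -0.00103965, -0.0028988 ,  0.00194747,  0.00031479,
        0.00029976,  0.00069099]), 'joint_torque': array([-1.52945449e-03, -6.23256969e+01,  2.32926279e-02, -3.89891267e+01,
       -6.14477182e-02,  3.98112356e-02,  1.55512544e-04]), 'ee_pos': array([ 0.25858518, -0.56860103,  0.22177517]), 'eef_rot': array([ 9.77313778e-01,  2.11795475e-01, -1.63737341e-04, -6.55671408e-04]), 'ft_force': array([ 0.27090121, -0.02809944,  0.39084457]), 'torque': array([-7.45663890e-05, -4.92287668e-02,  5.15280961e-02]), 'grip_force': 0.0, 'width': 0.08696808439116495}
top jig 0.73 [ 0.5756  0.0462 -0.0035] [306. 253.]
top stop_face 0.83 [0.6056 0.0457 0.0164] [306. 239.]
top stop_face 0.47 [0.5265 0.142  0.019 ] [265. 273.]
top fence_mean 0.97 [0.5788 0.0713 0.0199] [295. 251.]
top cam 0.88 [0.5667 0.003  0.0195] [324. 255.]
top cam 0.68 [ 0.5662 -0.0141  0.0284] [331. 255.]
top lobe 0.61 [ 0.5645 -0.0118  0.0252] [330. 256.]
[... 218 characters left out ...]
pe 0.74 [0.5291 0.1453 0.0213] [263. 272.]
top ink_tin 0.9 [0.774  0.1753 0.0018] [253. 174.]
top ink_tin 0.64 [0.578  0.0731 0.022 ] [294. 251.]
top brayer 0.88 [ 0.7633 -0.2459  0.0013] [423. 176.]
scene jig 0.71 [0.5708 0.0491 0.0011] [346. 256.]
scene stop_face 0.93 [0.6088 0.0417 0.0205] [333. 262.]
scene stop_face 0.42 [6.734e-01 4.022e-01 2.000e-04] [474. 400.]
scene fence_mean 0.64 [0.5831 0.0752 0.0215] [354. 262.]
scene cam 0.86 [0.5651 0.0034 0.0198] [331. 239.]
scene cam 0.74 [ 0.669  -0.421  -0.0007] [162. 180.]
scene lobe 0.93 [ 0.5621 -0.0124  0.0287] [326. 231.]
scene cam_grip 0.63 [0.5672 0.0019 0.0598] [331. 228.]
scene block 0.93 [4.643e-01 2.924e-01 1.000e-04] [472. 285.]
```

```bash
python3 - <<'E'
import cv2
im=cv2.imread("pics/top.png"); cv2.imwrite("pics/topc.png",cv2.resize(im[190:340,160:360],None,fx=4,fy=4,interpolation=cv2.INTER_CUBIC))
E
```

```text
(no output)
```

View pics/topc.png

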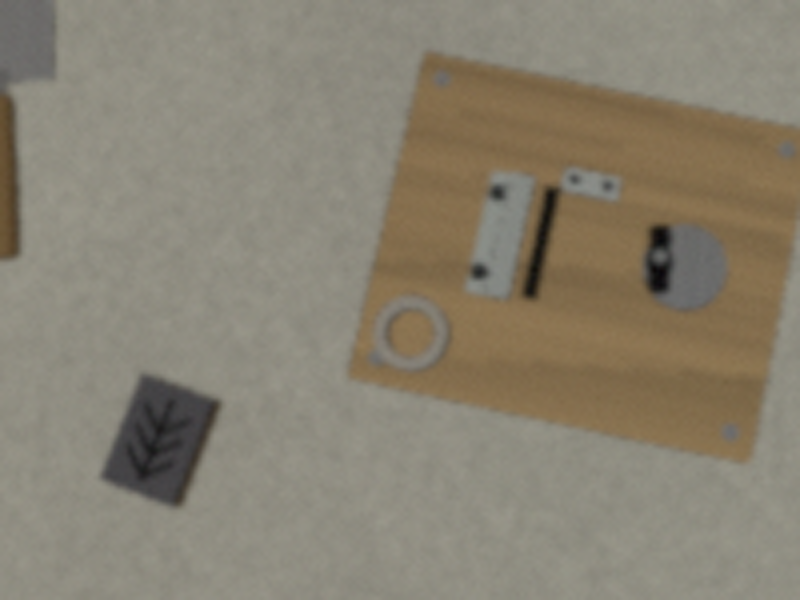

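View pics/scene.png

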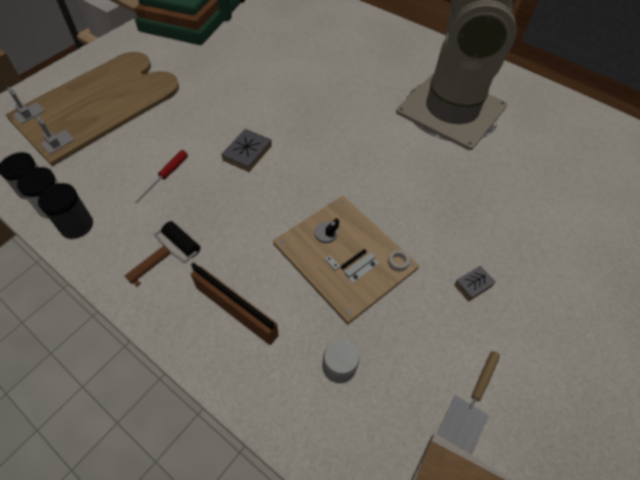

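The top crop shows the board with corners at (425,52), (350,377) and (748,461). The fence rubber is at about (541,243), the stop at (590,185), the knob bar at (659,258), and the block at about (160,440). The knob bar is nearly along jig x, so a≈0. The scene view agrees.

```bash
python3 - <<'E'
from h import *
T=None
f=lambda x,y,z: ray("top",(160+x/4-.375,190+y/4-.375),z)
a,b,c,d=[f(*p,.018) for p in [(425,52),(350,377),(748,461),(822,131)]]
print("corners",a,b,c)
ex=a-b; ey=b-c
print("yaw x",np.degrees(np.arctan2(ex[1],ex[0])),"yaw y",np.degrees(np.arctan2(-ey[0],ey[1])),np.linalg.norm(ex),np.linalg.norm(ey),"ctr",(a+c)/2)
# block top corners
q=[f(*p,.024) for p in [(146,376),(218,402),(180,506),(103,478)]]
print("block ctr",np.mean(q,0)); e=q[0]-q[3]+q[1]-q[2]; print("yaw",np.degrees(np.arctan2(e[1],e[0])),np.linalg.norm(e)/2)
s=r.read_state()
from scipy.spatial.transform import Rotation as R
M=R.from_quat(s["eef_rot"]).as_matrix(); print(M.round(3)); m=r.camera_model("wrist"); print(np.array(m["T"]).round(3),m["fx"],m["cy"])
E
```

```text
corners [0.69613893 0.14082404 0.018     ] [0.50200268 0.18313662 0.018     ] [ 0.45089851 -0.04750965  0.018     ]
yaw x -12.295499492909917 yaw y -12.493162720184804 0.19869382669764118 0.23623999568425993 ctr [0.57351872 0.0466572  0.018     ]
block ctr [0.46586171 0.29146341 0.024     ]
yaw -20.525302158529396 0.063134839737867
[[ 0.91   0.414  0.   ]
 [ 0.414 -0.91  -0.   ]
 [-0.     0.    -1.   ]]
[[ 0.415  0.88   0.231  0.323]
 [-0.91   0.401  0.106 -0.54 ]
 [ 0.    -0.254  0.967  0.385]
 [ 0.     0.     0.     1.   ]] 360.06367189093595 238.91231912791113
```

Request:
{"method": "arm_command", "body": {"xyz": [[0.24,0.42,0],[0.24,0.42,0],[0.24,0.42,0],[0.24,0.42,0],[0.24,0.42,0],[0.24,0.42,0],[0.24,0.42,0],[0.24,0.42,0],[0.24,0.42,0],[0.24,0.42,0],[0.24,0.42,0],[0.207,0.86,-0.02],[0.207,0.86,-0.02],[0.207,0.86,-0.02],[0.207,0.86,-0.02],[0.207,0.86,-0.02],[0.207,0.86,-0.02],[0.207,0.86,-0.02],[0.207,0.86,-0.02],[0.207,0.86,-0.02]], "rot": [[0,0,0.785],[0,0,0.785],[0,0,0.785],[0,0,0.785],[0,0,0.785],[0,0,0.785],[0,0,0.785],[0,0,0.785],[0,0,0.785],[0,0,0.785],[0,0,0.785],[0,0,0.785],[0,0,0.785],[0,0,0.785],[0,0,0.785],[0,0,0.785],[0,0,0.785],[0,0,0.785],[0,0,0.785],[0,0,0.785]], "grip": 1}}

```text
time: 2.67
ee_pos: [0.4693, 0.2051, 0.2068]
eef_rot: [0.822, 0.569, 0.0, 0.0]
ft_force: [0.9, -0.2, 0.5]
width: 0.087
grip_force: 0.0
```

Request:
{"method": "arm_command", "body": {"xyz": [[-0.003,0.06,-0.01],[-0.003,0.06,-0.01],[-0.003,0.06,-0.01],[-0.003,0.06,-0.01],[-0.003,0.06,-0.01]], "rot": [[0,0,0],[0,0,0],[0,0,0],[0,0,0],[0,0,0]]}}

```text
time: 3.08
ee_pos: [0.467, 0.2624, 0.1964]
eef_rot: [0.822, 0.569, -0.0, 0.0]
ft_force: [0.7, 0.1, -0.2]
width: 0.0871
grip_force: 0.0
```

```bash
python3 - <<'E'
from h import *
print(r.read_state()["ee_pos"])
im,T=shot("wrist","w1"); np.save("T1",T); find(["block"],"wrist",T); find(["block"],"wrist",T,r.look_for)
E
```

```text
[0.46695924 0.26236932 0.19635516]
wrist block 0.77 [ 0.4643  0.2926 -0.0014] [300. 189.]
wrist block 0.91 [0.4655 0.293  0.0219] [300. 191.]
```

View pics/w1.png

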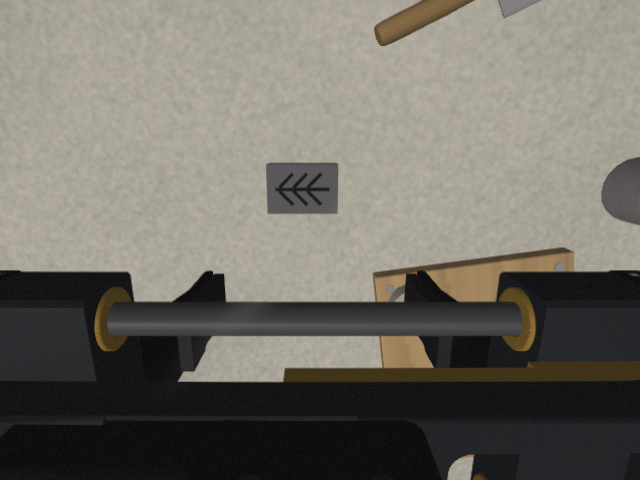

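The block is clear at u 267–338, v 163–214, nearly square to the tool.

```bash
python3 - <<'E'
from h import *
im=cv2.imread("pics/w1.png"); T=np.load("T1.npy")
g=cv2.cvtColor(im,cv2.COLOR_BGR2GRAY); m=np.zeros_like(g); m[150:225,250:350]=(g[150:225,250:350]<125)*255
c=max(cv2.findContours(m,0,2)[0],key=cv2.contourArea); b=cv2.boxPoints(cv2.minAreaRect(c)); print(b)
W=np.array([ray("wrist",p,.024,T)[:2] for p in b]); print(W)
W2=np.array([ray("wrist",p[0],.024,T)[:2] for p in c]).astype(np.float32); (cx,cy),wh,a=cv2.minAreaRect(W2); print(cx,cy,wh,a)
E
```

```text
[[266. 163.]
 [337. 163.]
 [337. 213.]
 [266. 213.]]
[[0.44567698 0.32770022]
 [0.50615929 0.30498665]
 [0.49060807 0.26149283]
 [0.42797391 0.28501127]]
0.46790003776550293 0.294686883687973 (0.04618658870458603, 0.06573329865932465) 69.41948699951172
```

Request:
{"method": "arm_command", "body": {"xyz": [[0,0.031,-0.03],[0,0.031,-0.07],[0,0.031,-0.11],[0,0.031,-0.15],[0,0.031,-0.182],[0,0.031,-0.182],[0,0.031,-0.182]], "rot": [[0,0,0],[0,0,0],[0,0,0],[0,0,0],[0,0,0],[0,0,0],[0,0,0]]}}

```text
time: 3.82
ee_pos: [0.4662, 0.2933, 0.0141]
eef_rot: [0.822, 0.569, -0.001, -0.0]
ft_force: [-0.1, 0.7, 1.3]
width: 0.0869
grip_force: 0.0
```

Request:
{"method": "arm_command", "body": {"xyz": [[0,0,0],[0,0,0],[0,0,0],[0,0,0],[0,0,0],[0,0,0]], "rot": [[0,0,0],[0,0,0],[0,0,0],[0,0,0],[0,0,0],[0,0,0]], "grip": 0.6, "squeeze": 20}}

```text
time: 4.32
ee_pos: [0.4675, 0.2946, 0.0157]
eef_rot: [0.822, 0.569, 0.001, 0.0]
ft_force: [-1.6, -2.4, 7.5]
width: 0.066
grip_force: 20.0
```

Request:
{"method": "arm_command", "body": {"xyz": [[0,0,0.02],[0,0,0.05],[0,0,0.09],[0,0,0.13],[0.096,-0.292,0.185],[0.096,-0.292,0.185],[0.096,-0.292,0.185],[0.096,-0.292,0.185],[0.096,-0.292,0.185],[0.096,-0.292,0.185],[0.096,-0.292,0.185],[0.096,-0.292,0.185],[0.096,-0.292,0.185],[0.096,-0.292,0.185],[0.096,-0.292,0.185],[0.096,-0.292,0.185]], "rot": [[0,0,0],[0,0,0],[0,0,0],[0,0,0],[0,0,0.143],[0,0,0.143],[0,0,0.143],[0,0,0.143],[0,0,0.143],[0,0,0.143],[0,0,0.143],[0,0,0.143],[0,0,0.143],[0,0,0.143],[0,0,0.143],[0,0,0.143]]}}

```text
time: 5.65
ee_pos: [0.5622, 0.004, 0.1994]
eef_rot: [0.778, 0.628, 0.0, -0.0]
ft_force: [0.3, -0.0, -1.1]
width: 0.0659
grip_force: 20.0
```

```bash
python3 - <<'E'
from h import *
s=r.read_state(); print(s["ee_pos"],s["eef_rot"],s["ft_force"],s["width"])
im,T=shot("wrist","w2"); np.save("T2",T); find(["stop_face","fence_mean","cam","jig"],"wrist",T)
E
```

```text
[0.56221323 0.00397611 0.19943786] [ 7.78467789e-01  6.27684530e-01  1.13958925e-04 -1.39705222e-04] [ 0.27079625 -0.0169736  -1.12800225] 0.06585287522068953
wrist stop_face 0.58 [0.6041 0.0409 0.0166] [348. 172.]
wrist fence_mean 0.71 [0.5802 0.0672 0.0201] [318. 149.]
wrist cam 0.77 [0.5641 0.0019 0.0132] [316. 220.]
wrist cam 0.49 [0.5663 0.0029 0.0594] [318. 229.]
wrist jig 0.82 [ 0.5746  0.0453 -0.0025] [317. 172.]
wrist jig 0.59 [ 0.8088 -0.0474 -0.005 ] [556. 213.]
```

View pics/w2.png

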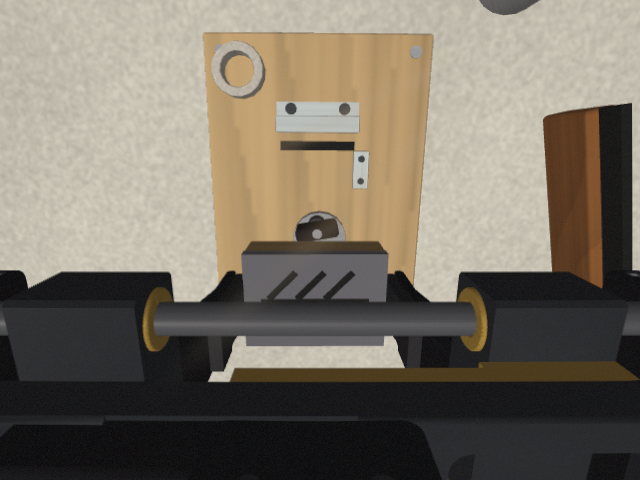

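The board's far corners are at (204,33) and (433,34). The stop's face edge runs (353,151)–(354,188) and the rubber face's lower edge is at v≈150, u 281–354. The knob bar is at (317,230), tilted slightly.

```bash
python3 - <<'E'
from h import *
from scipy.optimize import least_squares
T=np.load("T2.npy"); im=cv2.imread("pics/w2.png")
L=[((204,33),(-100,120,18)),((433,34),(100,120,18)),((353,151.5),(33,21,27)),((353.5,188.5),(33,-13,27)),((367.5,151.5),(47,21,27)),((368.5,188.5),(47,-13,27))]
def J(p,q):
    c,s=np.cos(p[2]),np.sin(p[2]); x,y,z=np.array(q)/1e3
    return np.array([p[0]+c*x-s*y,p[1]+s*x+c*y,z])
f=lambda p:np.concatenate([px("wrist",J(p,b),T)-a for a,b in L])
o=least_squares(f,[.5735,.0467,-.216],loss="soft_l1"); p=o.x; print(p,np.degrees(p[2]),f(p).round(1).reshape(-1,2))
np.save("jig",p)
# rubber face lower edge, try heights
for u in [(283,150.5),(350,150.5)]:
  for z in (.018,.029):
    W=ray("wrist",u,z,T); d=W[:2]-p[:2]; c,s=np.cos(p[2]),np.sin(p[2]); print(u,z,(c*d[0]+s*d[1],-s*d[0]+c*d[1]))
print("target",J(p,(0,-7.5,18)),J(p,(-3,-7.5,18)),"cam",J(p,(0,-45,59)))
cv2.imwrite("pics/w2c.png",cv2.resize(im[80:270,240:400],None,fx=3.5,fy=3,interpolation=cv2.INTER_CUBIC))
E
```

```text
[ 0.57489305  0.04519619 -0.21468826] -12.300731463003231 [[-2.6 -0.2]
 [ 0.8 -0.7]
 [ 0.8 -0.1]
 [-0.8  0.6]
 [ 1.8 -0. ]
 [-0.7  0.7]]
(283, 150.5) 0.018 (np.float64(-0.03167844398851001), np.float64(0.021542331160084915))
(283, 150.5) 0.029 (np.float64(-0.030739930620018147), np.float64(0.021721392425041633))
(350, 150.5) 0.018 (np.float64(0.030419863007908686), np.float64(0.02166058613881076))
(350, 150.5) 0.029 (np.float64(0.029368996674810213), np.float64(0.021835858990432763))
target [0.57329522 0.03786837 0.018     ] [0.5703641 0.0385075 0.018    ] cam [0.56530612 0.00122926 0.059     ]
```

View pics/w2c.png

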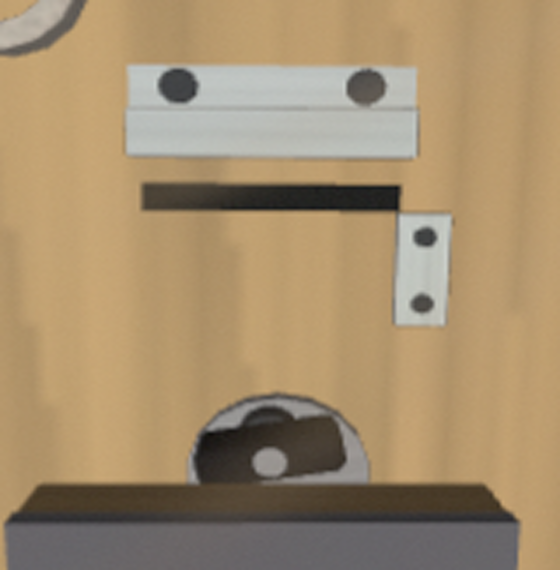

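The crop confirms the rubber face at jig y≈21.6 and the bar tilted slightly counter-clockwise (a≈-0.17). So fence contact should come at a≈1.28.

Request:
{"method": "arm_command", "body": {"xyz": [[0.008,0.035,0],[0.008,0.035,0],[0.008,0.035,-0.04],[0.008,0.035,-0.08],[0.008,0.035,-0.12],[0.008,0.035,-0.145],[0.008,0.035,-0.155],[0.008,0.035,-0.157],[0.008,0.035,-0.157],[0.008,0.035,-0.157]], "rot": [[0,0,0],[0,0,0],[0,0,0],[0,0,0],[0,0,0],[0,0,0],[0,0,0],[0,0,0],[0,0,0],[0,0,0]]}}

```text
time: 6.73
ee_pos: [0.572, 0.0376, 0.0444]
eef_rot: [0.779, 0.627, 0.001, 0.001]
ft_force: [-0.0, -0.8, -1.1]
width: 0.0654
grip_force: 20.0
```

```bash
python3 - <<'E'
from h import *
s=r.read_state(); print(s["ee_pos"],s["ft_force"],s["width"])
im,T=shot("wrist","w3"); np.save("T3",T)
E
```

```text
[0.57196179 0.03763785 0.04435321] [-0.01511558 -0.79383178 -1.06257609] 0.06540642337498931
```

View pics/w3.png

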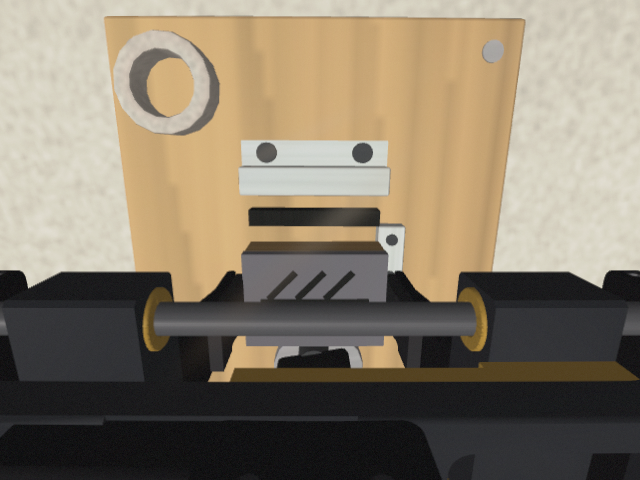

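Block in the grip: lower far edge at about v 242 (u 248–383), upper edge at v 253 (u 243–387). The stop's top-left corner is at (378,225), the rubber face's lower edge at v≈226, and the board corners at (106,16) and (524,18).

```bash
python3 - <<'E'
from h import *
from scipy.optimize import least_squares
T=np.load("T3.npy"); im=cv2.imread("pics/w3.png")
L=[((105.5,16),(-100,120,18)),((524.5,18.5),(100,120,18)),((377.5,224.5),(33,21,27)),((404,225),(47,21,27))]
def J(p,q):
    c,s=np.cos(p[2]),np.sin(p[2]); x,y,z=np.array(q)/1e3
    return np.array([p[0]+c*x-s*y,p[1]+s*x+c*y,z])
f=lambda p:np.concatenate([px("wrist",J(p,b),T)-a for a,b in L])
o=least_squares(f,[.5735,.0467,-.216],loss="soft_l1"); p=o.x; print(p,np.degrees(p[2]),f(p).round(1).reshape(-1,2)); np.save("jig3",p)
def inv(W): d=W[:2]-p[:2]; c,s=np.cos(p[2]),np.sin(p[2]); return np.round([1e3*(c*d[0]+s*d[1]),1e3*(-s*d[0]+c*d[1])],1)
for u,z in [((243,253.5),.053),((387.5,253.5),.053),((243,345),.053),((384,346),.053),((248,242.5),.029),((384,242.5),.029),((250,225.5),.018),((378,225.5),.018),((250,225.5),.029),((250,208),.029)]:
    print(u,z,inv(ray("wrist",u,z,T)))
print("tcp",inv(r.read_state()["ee_pos"]))
cv2.imwrite("pics/w3c.png",cv2.resize(im[195:355,230:410],None,fx=4,fy=3.7,interpolation=cv2.INTER_CUBIC))
E
```

```text
[ 0.57412146  0.04578919 -0.21737725] -12.454798802148508 [[-6.6 -0.4]
 [ 1.4 -1.4]
 [-0.3  2.4]
 [ 0.5  1.9]]
(243, 253.5) 0.053 [-30.9  14.6]
(387.5, 253.5) 0.053 [33.4 14.7]
(243, 345) 0.053 [-33.1 -31. ]
(384, 346) 0.053 [ 34.3 -31.5]
(248, 242.5) 0.029 [-33.   13.2]
(384, 242.5) 0.029 [36.5 13.3]
(250, 225.5) 0.018 [-33.5  19.6]
(378, 225.5) 0.018 [35.  19.7]
(250, 225.5) 0.029 [-31.6  22. ]
(250, 208) 0.029 [-31.2  31. ]
tcp [-0.2 -8.5]
```

View pics/w3c.png

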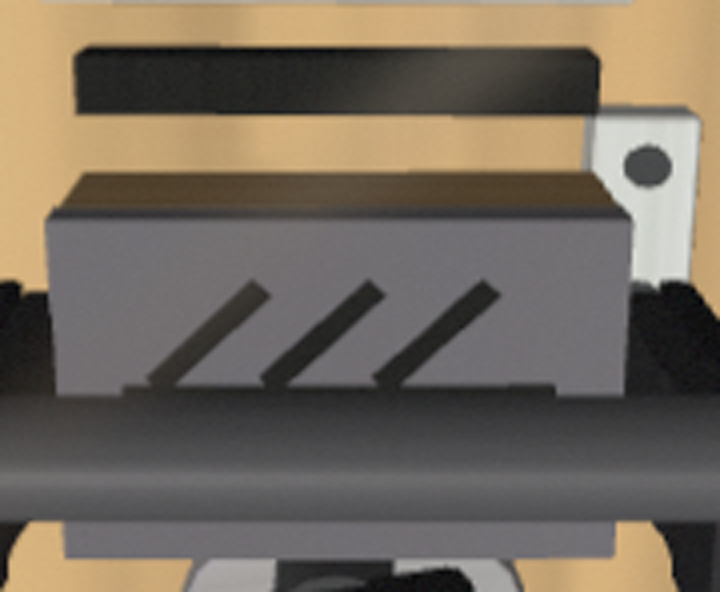

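The block sits about 1–2 mm too far toward the stop, so I back off 5 mm in -x and then lower.

Request:
{"method": "arm_command", "body": {"xyz": [[-0.0046,0.0025,0],[-0.0046,0.0025,0],[-0.0046,0.0025,-0.003],[-0.0046,0.0025,-0.006],[-0.0046,0.0025,-0.008],[-0.0046,0.0025,-0.009],[-0.0046,0.0025,-0.01],[-0.0046,0.0025,-0.01]], "rot": [[0,0,0],[0,0,0],[0,0,0],[0,0,0],[0,0,0],[0,0,0],[0,0,0],[0,0,0]]}}

```text
time: 7.45
ee_pos: [0.5659, 0.0396, 0.0336]
eef_rot: [0.779, 0.627, -0.001, 0.0]
ft_force: [-7.6, -2.4, 16.9]
width: 0.0658
grip_force: 20.0
```

Request:
{"method": "arm_command", "body": {"xyz": [[0,0,0.0008],[0,0,0.0008],[0,0,0.0008]], "rot": [[0,0,0],[0,0,0],[0,0,0]]}}

```text
time: 7.7
ee_pos: [0.5662, 0.0397, 0.0336]
eef_rot: [0.779, 0.627, -0.0, 0.0]
ft_force: [-2.8, -1.6, 7.1]
width: 0.066
grip_force: 20.0
```

Request:
{"method": "arm_command", "body": {"xyz": [[0.001,-0.0002,0.0002],[0.002,-0.0004,0.0002],[0.003,-0.0007,0.0002],[0.003,-0.0007,0.0002]], "rot": [[0,0,0],[0,0,0],[0,0,0],[0,0,0]]}}

```text
time: 8.03
ee_pos: [0.569, 0.0394, 0.0336]
eef_rot: [0.779, 0.627, 0.0, -0.0]
ft_force: [-3.0, 0.2, 6.3]
width: 0.0654
grip_force: 20.0
```

Request:
{"method": "arm_command", "body": {"xyz": [[0.0005,-0.0001,0],[0.001,-0.0002,0],[0.0015,-0.0003,0],[0.0015,-0.0003,0]], "rot": [[0,0,0],[0,0,0],[0,0,0],[0,0,0]]}}

```text
time: 8.37
ee_pos: [0.5704, 0.0392, 0.0336]
eef_rot: [0.779, 0.627, -0.0, -0.0]
ft_force: [-3.4, 0.2, 6.9]
width: 0.0657
grip_force: 20.0
```

Request:
{"method": "arm_command", "body": {"xyz": [[0.0005,-0.0001,0],[0.001,-0.0002,0],[0.0015,-0.0003,0],[0.0015,-0.0003,0]], "rot": [[0,0,0],[0,0,0],[0,0,0],[0,0,0]]}}

```text
time: 8.7
ee_pos: [0.5719, 0.0389, 0.0336]
eef_rot: [0.779, 0.627, -0.0, -0.0]
ft_force: [-4.5, 0.8, 6.6]
width: 0.0655
grip_force: 20.0
```

Request:
{"method": "arm_command", "body": {"xyz": [[0.0005,-0.0001,0],[0.001,-0.0002,0],[0.001,-0.0002,0],[0.001,-0.0002,0]], "rot": [[0,0,0],[0,0,0],[0,0,0],[0,0,0]]}}

```text
time: 9.03
ee_pos: [0.5719, 0.0389, 0.0336]
eef_rot: [0.779, 0.627, -0.001, -0.001]
ft_force: [-9.1, 0.6, 11.6]
width: 0.066
grip_force: 20.0
```

Request:
{"method": "arm_command", "body": {"xyz": [[0.0006,-0.0001,0],[0.0006,-0.0001,0],[0.0006,-0.0001,0]], "rot": [[0,0,0],[0,0,0],[0,0,0]]}}

```text
time: 9.28
ee_pos: [0.572, 0.039, 0.0335]
eef_rot: [0.779, 0.627, -0.001, -0.001]
ft_force: [-11.4, 1.4, 13.8]
width: 0.066
grip_force: 20.0
```

Request:
{"method": "arm_command", "body": {"xyz": [[0,0,0],[0,0,0],[0,0,0],[0,0,0],[0,0,0]], "rot": [[0,0,0],[0,0,0],[0,0,0],[0,0,0],[0,0,0]], "grip": 0.97}}

```text
time: 9.7
ee_pos: [0.5737, 0.0381, 0.0333]
eef_rot: [0.779, 0.627, 0.0, 0.0]
ft_force: [0.3, -0.7, -0.2]
width: 0.0832
grip_force: 0.0
```

Request:
{"method": "arm_command", "body": {"xyz": [[0,0,0.02],[0,0,0.06],[0,0,0.1],[-0.012,-0.034,0.14],[-0.012,-0.034,0.167],[-0.012,-0.034,0.167],[-0.012,-0.034,0.167]], "rot": [[0,0,0],[0,0,0],[0,0,0],[0,0,0],[0,0,0],[0,0,0],[0,0,0]], "grip": 1}}

```text
time: 10.28
ee_pos: [0.5628, 0.0034, 0.2026]
eef_rot: [0.78, 0.626, 0.001, 0.002]
ft_force: [-0.5, 0.2, -0.5]
width: 0.087
grip_force: 0.0
```

```bash
python3 - <<'E'
from h import *
print(r.read_state()["ee_pos"])
im,T=shot("wrist","w4"); np.save("T4",T); find(["cam_grip","cam","block","lobe"],"wrist",T)
cv2.imwrite("pics/w4c.png",cv2.resize(im[80:270,230:410,::-1],None,fx=4,fy=3.1,interpolation=cv2.INTER_CUBIC))
E
```

```text
[0.56277322 0.00339544 0.20258885]
wrist cam_grip 0.55 [0.5654 0.0009 0.0615] [316. 230.]
wrist cam 0.83 [ 0.5636 -0.001   0.014 ] [314. 221.]
wrist block 0.8 [0.5688 0.0378 0.0155] [311. 182.]
wrist lobe 0.95 [ 0.5627 -0.0141  0.0275] [316. 237.]
```

View pics/w4c.png

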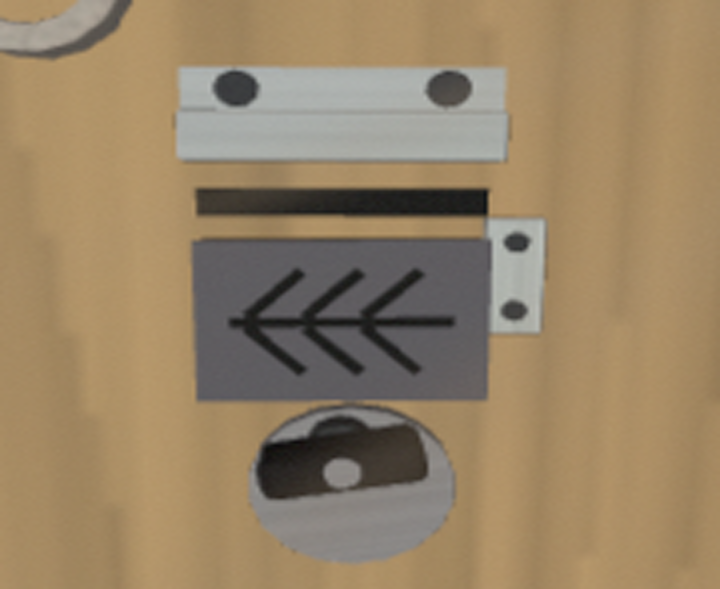

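The block is flush against the stop, parallel to the fence and clear of the cam. The bar's pin is at about (315.5,232.3) in the full image, with the bar tilted ≈0.17 rad counter-clockwise.

```bash
python3 - <<'E'
from h import *
T=np.load("T4.npy")
f=lambda x,y,z: ray("wrist",(230+x/4-.4,80+y/3.1-.3),z,T)
for z in(.065,.073): print("pin",z,f(342,472,z))
t=[f(*p,.073) for p in[(262,445),(418,425),(428,478),(268,500)]]
d=t[1]-t[0]+t[2]-t[3]; print("bar",np.mean(t,0),np.degrees(np.arctan2(d[1],d[0])),np.linalg.norm(d)/2)
b=[f(*p,.042) for p in[(193,241),(490,240),(488,400),(197,400)]]
d=b[1]-b[0]+b[2]-b[3]; print("block",np.mean(b,0),np.degrees(np.arctan2(d[1],d[0])),np.linalg.norm(d)/2)
for p in[np.load("jig.npy"),np.load("jig3.npy")]: print("pivot",p[:2]+.045*np.array([np.sin(p[2]),-np.cos(p[2])]))
print(r.read_state()["joint_positions"].round(2))
E
```

```text
pin 0.065 [5.64583080e-01 4.32870288e-04 6.50000000e-02]
pin 0.073 [0.56495488 0.00233838 0.073     ]
bar [0.56591166 0.00489705 0.073     ] -2.494445082246821 0.03332729841313162
block [0.57307502 0.0383432  0.042     ] -12.333141993703899 0.06544134159229807
pivot [0.56530612 0.00122926]
pivot [0.56441634 0.0018482 ]
[ 0.54  0.29 -0.74  1.63  0.2   1.3  -0.45]
```

Request:
{"method": "arm_command", "body": {"xyz": [[0.0022,-0.0017,0],[0.0022,-0.0017,0],[0.0022,-0.0017,0],[0.0022,-0.0017,0],[0.0022,-0.0017,0],[0.0022,-0.0017,0],[0.0022,-0.0017,0],[0.0022,-0.0017,0],[0.0022,-0.0017,0],[0.0022,-0.0017,0],[0.0022,-0.0017,-0.02],[0.0022,-0.0017,-0.04],[0.0022,-0.0017,-0.06],[0.0022,-0.0017,-0.08],[0.0022,-0.0017,-0.1],[0.0022,-0.0017,-0.1],[0.0022,-0.0017,-0.1]], "rot": [[0,0,1.745],[0,0,1.745],[0,0,1.745],[0,0,1.745],[0,0,1.745],[0,0,1.745],[0,0,1.745],[0,0,1.745],[0,0,1.745],[0,0,1.745],[0,0,1.745],[0,0,1.745],[0,0,1.745],[0,0,1.745],[0,0,1.745],[0,0,1.745],[0,0,1.745]], "grip": 0.45}}

```text
time: 11.95
ee_pos: [0.563, 0.0029, 0.0995]
eef_rot: [0.021, 1.0, 0.001, -0.001]
ft_force: [0.7, -0.4, 0.2]
width: 0.0392
grip_force: 0.0
```

```bash
python3 - <<'E'
from h import *
s=r.read_state(); x,y=s["eef_rot"][:2]; print(s["ee_pos"],s["eef_rot"],np.degrees(np.arctan2(y*y-x*x,2*x*y)),s["torque"],s["ft_force"],s["width"],s["joint_positions"].round(2))
E
```

```text
[0.56299942 0.00291838 0.0994785 ] [ 2.10266858e-02  9.99777869e-01  5.34865276e-04 -1.34347208e-03] 87.59033919490692 [ 0.11797733 -0.19882752  0.0109172 ] [ 0.71127254 -0.43054767  0.15335947] 0.03916576288856176 [ 0.7   0.48 -0.97  1.73  0.43  1.16  1.13]
```

Request:
{"method": "arm_command", "body": {"xyz": [[0.002,-0.0012,0],[0.002,-0.0012,-0.02],[0.002,-0.0012,-0.04],[0.002,-0.0012,-0.0525],[0.002,-0.0012,-0.0525],[0.002,-0.0012,-0.0525]], "rot": [[0,0,0],[0,0,0],[0,0,0],[0,0,0],[0,0,0],[0,0,0]]}}

```text
time: 12.45
ee_pos: [0.5661, 0.0014, 0.0485]
eef_rot: [0.021, 1.0, 0.0, -0.0]
ft_force: [-0.0, 0.0, 0.3]
width: 0.0394
grip_force: 0.0
```

Request:
{"method": "arm_command", "body": {"xyz": [[0,0,0],[0,0,0],[0,0,0],[0,0,0],[0,0,0],[0,0,0]], "rot": [[0,0,0],[0,0,0],[0,0,0],[0,0,0],[0,0,0],[0,0,0]], "grip": 0, "squeeze": 55}}

```text
time: 12.95
ee_pos: [0.5661, 0.0016, 0.0485]
eef_rot: [0.021, 1.0, 0.0, 0.0]
ft_force: [-0.3, 1.4, 4.8]
width: 0.0116
grip_force: 78.7
```

```bash
cat > st.py <<'E'
from h import *
s=r.read_state(); x,y=s["eef_rot"][:2]; print(s["time"],s["ee_pos"].round(4),"ang",np.degrees(np.arctan2(y*y-x*x,2*x*y)).round(2),"tau",s["torque"].round(3),"F",s["ft_force"].round(1),s["width"].round(4))
E
python3 st.py
```

```text
Traceback (most recent call last):
  File "st.py", line 2, in <module>
    s=r.read_state(); x,y=s["eef_rot"][:2]; print(s["time"],s["ee_pos"].round(4),"ang",np.degrees(np.arctan2(y*y-x*x,2*x*y)).round(2),"tau",s["torque"].round(3),"F",s["ft_force"].round(1),s["width"].round(4))
                                                                                                                                                                                            ^^^^^^^^^^^^^^^^
AttributeError: 'float' object has no attribute 'round'
```

Request:
{"method": "arm_command", "body": {"xyz": [[0,0,0],[0,0,0],[0,0,0],[0,0,0],[0,0,0],[0,0,0],[0,0,0],[0,0,0],[0,0,0],[0,0,0],[0,0,0],[0,0,0],[0,0,0],[0,0,0],[0,0,0],[0,0,0]], "rot": [[0,0,-0.08],[0,0,-0.16],[0,0,-0.24],[0,0,-0.32],[0,0,-0.4],[0,0,-0.48],[0,0,-0.56],[0,0,-0.64],[0,0,-0.72],[0,0,-0.8],[0,0,-0.88],[0,0,-0.95],[0,0,-1.02],[0,0,-1.08],[0,0,-1.1],[0,0,-1.1]]}}

```text
time: 14.28
ee_pos: [0.5647, -0.0005, 0.0484]
eef_rot: [0.542, 0.841, -0.002, -0.0]
ft_force: [-8.8, -5.7, 12.0]
width: 0.0114
grip_force: 78.9
```

```bash
cat > st.py <<'E'
from h import *
s=r.read_state(); x,y=s["eef_rot"][:2]; an=np.degrees(np.arctan2(y*y-x*x,2*x*y)); print(s["time"],s["ee_pos"].round(4),"a",round(np.radians(77.65-an),3),"tau",s["torque"].round(3),"F",s["ft_force"].round(1),round(s["width"],4))
E
python3 st.py
```

```text
14.2833 [ 5.647e-01 -5.000e-04  4.840e-02] a 0.929 tau [-1.188  2.021  0.016] F [-8.8 -5.7 12. ] 0.0114
```

Request:
{"method": "arm_command", "body": {"xyz": [[-0.0008,-0.0005,0.001],[-0.0008,-0.0005,0.001],[-0.0008,-0.0005,0.001]], "rot": [[0,0,0],[0,0,0],[0,0,0]]}}

```text
time: 14.53
ee_pos: [0.5646, -0.0005, 0.0485]
eef_rot: [0.541, 0.841, -0.001, -0.0]
ft_force: [-1.8, -5.5, -1.5]
width: 0.0113
grip_force: 78.5
```

```bash
python3 st.py
```

```text
14.5333 [ 5.646e-01 -5.000e-04  4.850e-02] a 0.927 tau [-1.2    0.118 -0.032] F [-1.8 -5.5 -1.5] 0.0113
```

Request:
{"method": "arm_command", "body": {"xyz": [[0,0,0],[0,0,0],[0,0,0]], "rot": [[0,0,-0.07],[0,0,-0.14],[0,0,-0.14]]}}

```text
time: 14.78
ee_pos: [0.5643, -0.0006, 0.0485]
eef_rot: [0.6, 0.8, -0.001, -0.0]
ft_force: [-3.4, -5.4, -1.4]
width: 0.0115
grip_force: 78.6
```

```bash
python3 st.py
```

```text
14.7833 [ 0.5643 -0.0006  0.0485] a 1.072 tau [-1.345  0.506 -0.08 ] F [-3.4 -5.4 -1.4] 0.0115
```

Request:
{"method": "arm_command", "body": {"xyz": [[-0.0003,-0.0005,0],[-0.0003,-0.0005,0],[-0.0003,-0.0005,0]], "rot": [[0,0,-0.05],[0,0,-0.1],[0,0,-0.1]]}}

```text
time: 15.03
ee_pos: [0.564, -0.0007, 0.0485]
eef_rot: [0.639, 0.769, -0.001, -0.0]
ft_force: [-3.2, -6.1, -0.4]
width: 0.0117
grip_force: 78.6
```

```bash
python3 st.py
```

```text
15.0333 [ 0.564  -0.0007  0.0485] a 1.17 tau [-1.122  0.499 -0.055] F [-3.2 -6.1 -0.4] 0.0117
```

Request:
{"method": "arm_command", "body": {"xyz": [[0,0,0],[0,0,0],[0,0,0]], "rot": [[0,0,-0.05],[0,0,-0.08],[0,0,-0.08]]}}

```text
time: 15.28
ee_pos: [0.5639, -0.0007, 0.0485]
eef_rot: [0.668, 0.744, -0.001, -0.0]
ft_force: [-3.6, -5.3, 0.8]
width: 0.0115
grip_force: 78.6
```

```bash
python3 st.py
```

```text
15.2833 [ 0.5639 -0.0007  0.0485] a 1.249 tau [-1.111  0.626 -0.044] F [-3.6 -5.3  0.8] 0.0115
```

Request:
{"method": "arm_command", "body": {"xyz": [[0,0,0],[0,0,0],[0,0,0]], "rot": [[0,0,-0.05],[0,0,-0.05],[0,0,-0.05]]}}

```text
time: 15.53
ee_pos: [0.5637, -0.0007, 0.0485]
eef_rot: [0.686, 0.727, -0.001, -0.0]
ft_force: [-5.1, -5.7, 1.8]
width: 0.0113
grip_force: 78.6
```

```bash
python3 st.py
```

```text
15.5333 [ 0.5637 -0.0007  0.0485] a 1.297 tau [-1.112  0.883  0.026] F [-5.1 -5.7  1.8] 0.0113
```

Request:
{"method": "arm_command", "body": {"xyz": [[0,0,0],[0,0,0],[0,0,0]], "rot": [[0,0,-0.04],[0,0,-0.04],[0,0,-0.04]]}}

```text
time: 15.78
ee_pos: [0.5636, -0.0008, 0.0485]
eef_rot: [0.701, 0.714, -0.001, -0.0]
ft_force: [-4.8, -6.0, 1.7]
width: 0.012
grip_force: 78.6
```

```bash
python3 st.py
```

```text
15.7833 [ 0.5636 -0.0008  0.0485] a 1.337 tau [-1.178  0.924  0.146] F [-4.8 -6.   1.7] 0.012
```

Request:
{"method": "arm_command", "body": {"xyz": [[0,0,0],[0,0,0],[0,0,0]], "rot": [[0,0,-0.025],[0,0,-0.05],[0,0,-0.05]]}}

```text
time: 16.03
ee_pos: [0.5635, -0.0008, 0.0485]
eef_rot: [0.719, 0.695, -0.002, -0.0]
ft_force: [-4.9, -6.2, 2.3]
width: 0.0116
grip_force: 78.7
```

```bash
python3 st.py
```

```text
16.0333 [ 0.5635 -0.0008  0.0485] a 1.388 tau [-1.248  1.085  0.302] F [-4.9 -6.2  2.3] 0.0116
```

Request:
{"method": "arm_command", "body": {"xyz": [[0,0,0],[0,0,0],[0,0,0]], "rot": [[0,0,-0.015],[0,0,-0.03],[0,0,-0.03]]}}

```text
time: 16.28
ee_pos: [0.5634, -0.0008, 0.0485]
eef_rot: [0.729, 0.685, -0.002, -0.0]
ft_force: [-6.1, -5.7, 2.1]
width: 0.0113
grip_force: 78.8
```

```bash
python3 st.py
```

```text
16.2833 [ 0.5634 -0.0008  0.0485] a 1.417 tau [-1.215  1.22   0.439] F [-6.1 -5.7  2.1] 0.0113
```

Request:
{"method": "arm_command", "body": {"xyz": [[0,0,0],[0,0,0],[0,0,0],[0,0,0],[0,0,0]], "rot": [[0,0,0],[0,0,0],[0,0,0],[0,0,0],[0,0,0]], "grip": 0.45}}

```text
time: 16.7
ee_pos: [0.5647, 0.0008, 0.0488]
eef_rot: [0.728, 0.685, 0.0, -0.0]
ft_force: [-0.7, 0.5, 0.7]
width: 0.0356
grip_force: 0.0
```

```bash
python3 st.py
```

```text
16.7 [0.5647 0.0008 0.0488] a 1.416 tau [ 0.011 -0.075 -0.008] F [-0.7  0.5  0.7] 0.0356
```

Request:
{"method": "arm_command", "body": {"xyz": [[0,0,0.02],[0,0,0.05],[0,0,0.09],[-0.025,-0.02,0.13],[-0.025,-0.04,0.152],[-0.025,-0.04,0.152],[-0.025,-0.04,0.152]], "rot": [[0,0,0],[0,0,0],[0,0,0],[0,0,0],[0,0,0],[0,0,0],[0,0,0]]}}

```text
time: 17.28
ee_pos: [0.5405, -0.0411, 0.2024]
eef_rot: [0.729, 0.684, 0.001, 0.002]
ft_force: [-0.5, 1.2, -0.3]
width: 0.0391
grip_force: 0.0
```

```bash
python3 st.py; python3 - <<'E'
from h import *
im,T=shot("wrist","w5"); np.save("T5",T); find(["cam_grip","block","lobe","cam"],"wrist",T)
E
```

```text
17.2833 [ 0.5405 -0.0411  0.2024] a 1.419 tau [ 0.009 -0.094  0.053] F [-0.5  1.2 -0.3] 0.0391
wrist cam_grip 0.56 [ 5.659e-01 -4.000e-04  6.060e-02] [339. 178.]
wrist block 0.81 [0.5691 0.0463 0.0144] [337. 123.]
wrist lobe 0.88 [0.5461 0.0007 0.0291] [316. 175.]
```

View pics/w5.png

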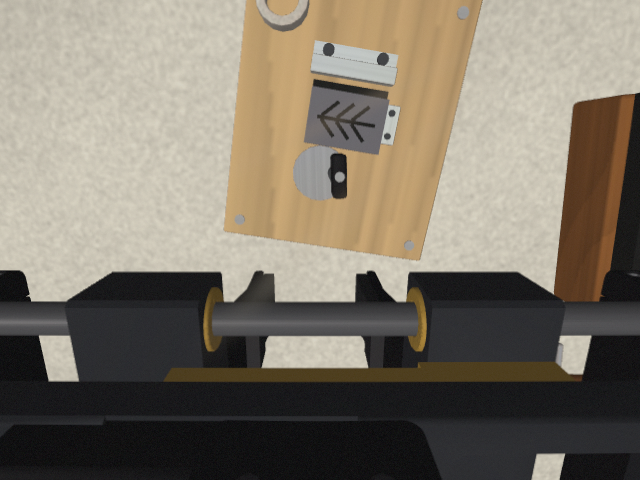

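The block lies against the fence and flush with the stop at (383,125). The lobe presses it, with the bar upright at (339,177), and the gripper is clear.

```bash
python3 -c "
from bench import r
print(r.close_job())"
```

```text
the job is handed in; nothing more can be done
None
```

The job is handed in: the block is face up, flush against the end stop, and pressed to the fence by the knob at an estimated 11–15 N while held, with the gripper let go and clear (the judge's verdict was not shown).

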